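# Fit the rear cover to a vane pump and hold it down against its spring

### The arm

A 6-joint arm with a two-finger parallel gripper is mounted at the origin on the work surface. World frame = base frame: x ahead of the robot, y to its left, z up, the work surface at z = 0. Lengths are in mm, angles in rad, forces in N, time in s.
With the tool pointing down it reaches from about 350 to 975 mm from the base axis. Payload 7.1 kg.
Tool frame: the origin (TCP) lies at the very end of the fingers, on their centre line; the grasp point (between the pads) lies tcp_to_grasp behind it (tcp_to_grasp is the distance from the TCP to the grasp point, in mm); z points along the fingers, x is the direction in which the jaws open and shut, and the axes are right-handed (so a half turn about z gives the same grasp; the last joint's range is limited). The gripper opens to 88 mm and grips with 3 to 60 N. Pads are 20 mm wide; open, the fingers measure 115 mm over their backs; the gripper's body (75 mm by 178 mm) begins 61 mm behind the grasp point.
Start: joints at [1.138, 0.423, 1.63, -0, 1.089, -0.019], TCP at [251.275, 572.246, 222.675] pointing down, gripper open.
Joint ranges: [-3, 3], [-0.9, 2.11], [0.09, 2.58], [-1.31, 4.45], [0.11, 2.69], [-2.54, 2.54]. Speed limits (rad/s): [2.39, 2.39, 3.01, 3.14, 3.14, 3.14].

### API

Orientations are given as a rotation vector (axis times angle).
In Python, from workcell import get_obs, get_image, close_job, recognise, mark_of, tcp_to_grasp gives the robot as it stands. The module is installed in compiled form; this text tells all that it offers.
- The arm moves only by the tool move_arm, never from a script. Its argument "motion" is a list of rows, each a list of 7 numbers: the shift along the world's x, y, z in mm, then the turn, a rotation vector about the world's x, y, z in rad, then the finger opening in mm, from 0 to 87.8. A call has 1 to 5 rows; each row is the pose to reach, as a shift and turn from the pose commanded when the call began; what a row does not reach only later rows make up. A row lasts 1/12 s, in which the tool goes at most 41.7 mm and 7.16 degrees, less where a joint would pass 70% of its speed; a pose out of reach is approached as far as the arm can. A call with a gripper value outside its range is refused whole. The fingers move at their own pace and stop on an object; the grip force is fixed at half the most. Time passes only in rows, so rows that repeat a pose let the fingers close. It gives the time, the measured TCP pose, the force and the opening at its end, in the units of the state.
- get_obs(): the state, without advancing time (a new reading comes with each control period).
- get_image(name): name is "side" or "top"; returns a dict with "color" (480x640x3 uint8, red, green, blue), "mtx" (3x3 intrinsics, pixels), "camera_from_world" (4x4, takes a point from world to camera coordinates). Camera axes: x right, y up, looking along -z (the intrinsics and any distortion apply to the point x, -y, -z); pixel columns grow to the right and rows downward; lengths in mm; the calibration is good to about 2 mm. A picture is of the moment at which its call begins. There is no depth.
- close_job(): hands the job in, once; it reports no verdict.
Trained networks look in a picture, given as the dict that the camera call returned (one of the last four; its "shot" number tells which), for a name from the list of things; names that differ only in an ending like _2 or _b are one class to them, and where a whole thing is asked for, a point or a joint stands for the part that bears it (a point fixed in the world has none). Each returns a list of dicts, best first, with "p" (0 to 1); they miss things now and then, are a little off and sometimes report something else, mostly with a low value. They report only what shows in the picture. A call takes as long as a camera call.
- recognise(picture, label): "bbox" ([centre column, centre row, width, height] in pixels, round what is visible of it).
- mark_of(picture, label): "location" ([row, column] in pixels: a listed point, or the origin of a listed thing).
The state is a dict: "t": time; "qpos": joint angles; "qvel": joint speeds; "joint_torque": joint torques, N m; "ee_pos": TCP position; "orientation": TCP orientation; "ft_force": force on the tool from outside, world axes, zero at the start; "moment": the same for the moment, N m; "width": finger opening in mm.
Only numpy, scipy, OpenCV 4.12 (cv2) and the standard library are available. Lean on these libraries where they do the work, as an engineer would, in place of code of your own. Each camera call takes 0.05 s, during which the arm holds its last target. There are 200 camera calls.

### The job

Pick up the pump's loose rear cover by its boss, set it on the pump with the relief-plug end over the hose tail, and slide it about until it drops onto the two dowels that it hides. Then press it down steadily, with no blow, against the pressure-plate spring until it sits flush on the pump's joint face, and finish while still holding it down there (let go and it springs up), so that a mate can start the bolts. Leave the tools and other parts on the bench where they are.

Things in the scene. Friction and masses are not known exactly. Their poses are not given: they have to be found in the camera images.
- pump: Vane pump standing nose down on a grey holding fixture bolted to the bench (fixed, 190 x 140 mm). Level joint face on top, 114 mm above the bench, 110 (x) x 80 mm (y), with an open 56 mm bore. Origin: on the bench under the bore's centre, z up. The steel hose tail points along +x, to 95 mm from the centre, 83 mm up; a plain port points along +y. Only dowels and spring stand above the face.
- pump_seat (a point): Centre of the pump's joint face (114 mm above the bench), axes as the pump's.
- pump_dowel_a (a point): Foot of the dowel at the hose-tail end, on the joint face, 43 mm along x and 7 mm along y from the centre. Both dowels are steel, 10 mm in diameter, and stand 14 mm proud of the joint face; their top 5.5 mm tapers like a bullet to 5 mm in diameter.
- pump_dowel_b (a point): Foot of the other dowel, -43 mm along x and 7 mm along y from the centre (both dowels lie off the centre line, to the +y side, so that the cover fits only one way round).
- pump_spring (a joint): Travel (m) of the coil spring in the pump's bore, which has a flat 39 mm top ring: 0 = free, its top 8 mm above the joint face; 0.008 = top level with the face. It pushes up with 7 N when free and 14.5 N when level, more than the cover weighs, so the cover when loose rests on it 8 mm above the face.
- cover: Loose cast-aluminium rear cover, 0.34 to 0.53 kg, lying flat on 3 mm cardboard. Plate 110 (x) x 80 (y) x 18 mm, flat underneath, with a boss along x in the middle of its top. Hex relief plug and screw stick out of the boss's +x end, to 60 mm from the centre, 33 mm above the underside. Origin: centre of the underside, z up. Fitted, its axes agree with the pump's and its origin is at pump_seat.
- cover_hole_a (a point): Mouth, in the cover's underside, of the blind dowel hole at the relief-plug end: 43 mm along x, 7 mm along y from the centre; goes on dowel a. Both holes are 12 mm in diameter and 15.5 mm deep, and cannot be seen from above.
- cover_hole_b (a point): Mouth of the other blind dowel hole, -43 mm along x, 7 mm along y from the centre; goes on dowel b.
- cover_boss (a point): Centre of the top of the cover's boss, 48 mm above the cover's underside and 30 mm above its plate. The boss is straight-sided, 76 mm long (x) and 28 mm wide (y): grip it across the 28 mm, at its middle, where the plate's top is clear for 24 mm either way along x (small ribs, 11 mm high, run from the boss to the sides at x = +-27 mm).
- wrench: Bystander: steel open/ring wrench lying flat, 190 mm long. Origin at its middle, underside.
- nut: Bystander: large steel nut lying flat, 27 mm across, 12 mm high. Origin at its underside.
- washer: Bystander: flat steel washer, 42 mm across, 4 mm high. Origin at its underside.
- mallet: Bystander: soft-faced mallet lying on its side, 250 mm long, head 100 mm wide, 42 mm high. Origin at its underside, 100 mm from the head along the handle.
- dish: Bystander: steel parts dish, 124 mm across, 22 mm high, holding the four cover bolts. Origin at its underside.
- can: Bystander: dark red tin can, 104 mm across, 146 mm high, with rods standing in it up to 180 mm. Origin at its underside.
- oil_bottle: Bystander: dark plastic oil bottle, 62 mm across, 170 mm high. Origin at its underside.

How it is judged:
By the outcome, as a careful person would: the job done as asked, in the order asked, and still so for the second after the job is handed in, while the arm keeps its last pose, push and grip.
It also fails if it takes over 45 s, if anything falls off the work surface, if the arm or the gripper's body presses on something with over 40 N, if the wrist force passes 120 N, or if a joint passes its speed limit or range.

## Working session

There is one attempt and no reset: what is moved stays moved. The work goes in short steps, Python scripts to look and compute and a tool call to move; the robot and the scene stay as the last step left them, time stands still between calls to the robot, and variables do not carry over. Pictures are saved under pics/ and viewed, about 8 in all and at most 12, crops included, and the job is handed in when it is done.

Besides the shell and the picture viewer there is one more tool, called after "Call:" in YAML: its name, and indented under it one key for each argument. move_arm: Moves the arm, as the interface text tells. Its arguments: {"type":"object","properties":{"motion":{"type":"array"}},"required":["motion"]}

```bash
mkdir -p pics
cat > h.py <<'E'
import numpy as np, cv2
from workcell import *
def project(im,P):
    P=np.atleast_2d(P).astype(float); T=im["camera_from_world"]
    c=P@T[:3,:3].T+T[:3,3]; q=np.c_[c[:,0],-c[:,1],-c[:,2]]@im["mtx"].T
    return q[:,:2]/q[:,2:]
def ray(im,col,row):
    T=im["camera_from_world"]; d=np.linalg.inv(im["mtx"])@[col,row,1]
    d=T[:3,:3].T@np.array([d[0],-d[1],-d[2]]); o=-T[:3,:3].T@T[:3,3]
    return o,d
def at_z(im,col,row,z):
    o,d=ray(im,col,row); return o+d*(z-o[2])/d[2]
def save(im,n): cv2.imwrite("pics/"+n,im["color"][:,:,::-1])
E
python3 - <<'E'
from h import *
print(get_obs(), tcp_to_grasp)
for n in("top","side"):
    im=get_image(n); save(im,n+"0.png"); print(n,[k for k in im], np.round(-im["camera_from_world"][:3,:3].T@im["camera_from_world"][:3,3]))
    for l,z in(("pump_seat",114),("pump_dowel_a",114),("pump_dowel_b",114),("pump",0),("cover",3),("cover_boss",51),("cover_hole_a",3),("cover_hole_b",3),("oil_bottle",0),("can",0)):
        for m in mark_of(im,l)[:2]: r,c=m["location"]; print(l,round(m["p"],2),np.round([c,r]),np.round(at_z(im,c,r,z),1))
E
```

```text
{'t': 0.0, 'qpos': array([ 1.13797578e+00,  4.23787509e-01,  1.63069258e+00,  1.64313722e-05,
        1.08859771e+00, -1.89927719e-02]), 'qvel': array([-6.68746861e-04, -9.70984383e-04,  8.43993014e-04,  1.35076685e-03,
        2.26815551e-05, -1.60149778e-03]), 'joint_torque': array([-1.46517152e-03, -5.44643927e+01, -2.73673761e+01,  6.42657350e-02,
        2.27674545e-02, -1.13011752e-04]), 'ee_pos': array([251.05821313, 571.75226792, 221.93398328]), 'orientation': array([ 2.62978782e+00,  1.71724833e+00, -1.98880165e-03]), 'ft_force': array([-0.10303163, -0.25540852, -0.17967404]), 'moment': array([ 0.04355014, -0.03188835, -0.00487025]), 'width': 87.9027180842121} 18.700000000000003
top ['color', 'mtx', 'camera_from_world', 'shot'] [ 3.260e+02 -1.000e+00  1.437e+03]
pump_seat 0.87 [227. 273.] [521.3 192.8 114. ]
pump_dowel_a 0.63 [223. 292.] [479.  199.9 114. ]
pump_dowel_a 0.56 [228. 254.] [564.4 193.5 114. ]
pump_dowel_b 0.63 [223. 292.] [479.  199.9 114. ]
pump_dowel_b 0.56 [228. 254.] [564.4 193.5 114. ]
pump 0.67 [314. 310.] [454.1  -2.7   0. ]
pump 0.58 [234. 283.] [514.5 
[... 560 characters left out ...]
-780. 1128.]
pump_dowel_a 0.94 [256. 186.] [487.  205.2 114. ]
pump_dowel_a 0.63 [287. 184.] [563.8 184.8 114. ]
pump_dowel_b 0.94 [256. 186.] [487.  205.2 114. ]
pump_dowel_b 0.63 [287. 184.] [563.8 184.8 114. ]
pump 0.82 [273. 218.] [519.1 184.    0. ]
cover 0.97 [336. 318.] [ 562.8 -161.4    3. ]
cover_boss 0.75 [274. 215.] [514.5 148.9  51. ]
cover_boss 0.67 [336. 306.] [ 562.9 -159.5   51. ]
cover_hole_a 0.84 [348. 306.] [ 602.1 -142.8    3. ]
cover_hole_a 0.75 [318. 319.] [ 523.1 -150.6    3. ]
cover_hole_b 0.84 [348. 306.] [ 602.1 -142.8    3. ]
cover_hole_b 0.75 [318. 319.] [ 523.1 -150.6    3. ]
oil_bottle 0.58 [217. 163.] [428.9 440.8   0. ]
can 0.93 [296. 144.] [673.6 443.6   0. ]
```

Run:
```python
import cv2,numpy as np
t=cv2.imread("pics/top0.png"); s=cv2.imread("pics/side0.png")
cv2.imwrite("pics/topc.png",cv2.resize(t[200:350,90:540],(800,267),interpolation=3) if 0 else cv2.resize(t[190:360,180:420],(800,567),interpolation=cv2.INTER_CUBIC))
cv2.imwrite("pics/sidec.png",cv2.resize(s[130:355,190:490],(800,600),interpolation=cv2.INTER_CUBIC))
```

```text
(no output)
```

View pics/topc.png

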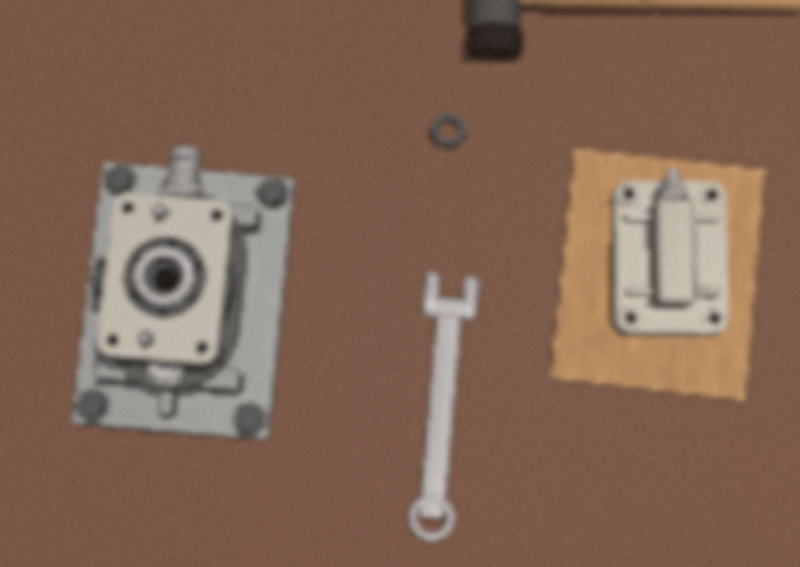

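View pics/sidec.png

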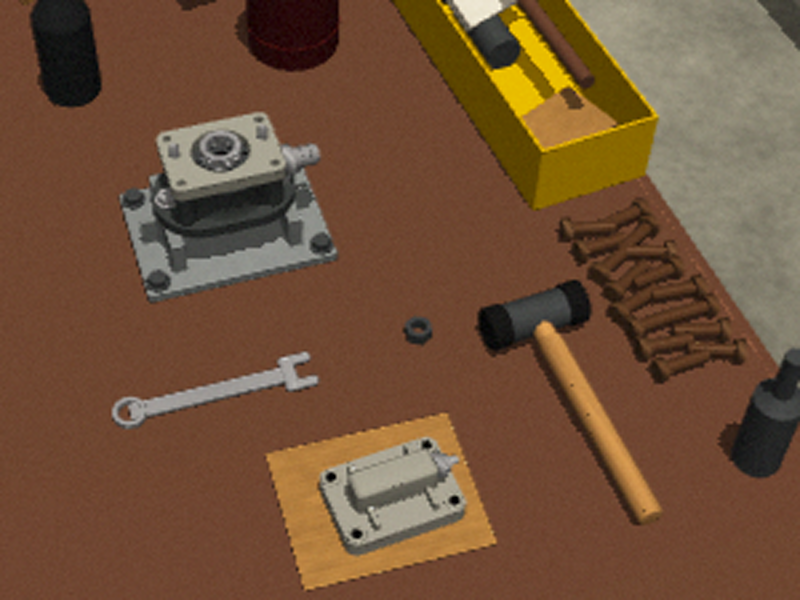

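View pics/top0.png

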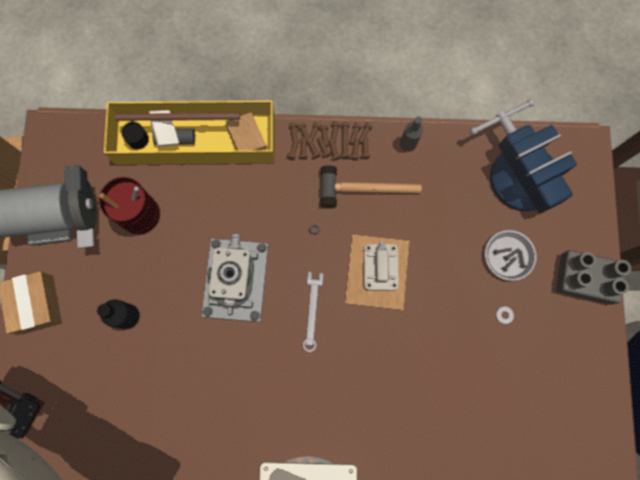

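The top picture shows the pump at about (228,275), with its hose tail pointing up the image (world +x) and both dowels on its left. The cover lies at about (381,267) with the relief plug also pointing +x, so only a small turn is needed. Next I'll measure both yaws by segmentation.

```bash
cat >> h.py <<'E'
def rect(im,seed_world,z,half=70,show=None):
    c0,r0=project(im,seed_world)[0]; lab=cv2.cvtColor(im["color"],cv2.COLOR_RGB2LAB).astype(float)
    hsv=cv2.cvtColor(im["color"],cv2.COLOR_RGB2HSV)
    m=((hsv[...,1]<75)&(hsv[...,2]>135)).astype(np.uint8)
    w=np.zeros_like(m); r0,c0=int(r0),int(c0); w[r0-half:r0+half,c0-half:c0+half]=1
    m=cv2.morphologyEx(m*w,cv2.MORPH_OPEN,np.ones((5,5),np.uint8))
    cs,_=cv2.findContours(m,cv2.RETR_EXTERNAL,cv2.CHAIN_APPROX_NONE); c=max(cs,key=cv2.contourArea)[:,0]
    P=np.array([at_z(im,x,y,z)[:2] for x,y in c]).astype(np.float32)
    (cx,cy),(a,b),ang=cv2.minAreaRect(P)
    if show:
        v=im["color"][:,:,::-1].copy(); cv2.drawContours(v,[c[:,None]],-1,(0,0,255),1); cv2.imwrite("pics/"+show,v)
    return np.round([cx,cy,a,b,ang],1)
E
python3 - <<'E'
from h import *
im=get_image("top")
print("pump",rect(im,[521,193,114],114,40)); print("cover",rect(im,[561,-159,21],21,40))
for n in("top","side"):
  im=get_image(n); hs=cv2.cvtColor(im["color"],cv2.COLOR_RGB2HSV)
  for p in([521+40,193-25,114],[521-20,193-28,114],[470,150,15],[561,-135,21],[561,-185,21],[561,-159,51]):
    c,r=project(im,p)[0].astype(int); print(n,p,c,r,hs[r,c])
E
```

```text
pump [534.1 186.  105.4 135.1  86. ]
cover [ 560.3 -160.9  111.8   81.4    0.7]
top [561, 168, 114] 239 255 [ 17  28 191]
top [501, 165, 114] 239 282 [ 21  27 189]
top [470, 150, 15] 249 300 [ 24   9 143]
top [561, -135, 21] 370 266 [ 19  31 199]
top [561, -185, 21] 391 266 [ 20  28 198]
top [561, -159, 51] 381 264 [ 18  29 195]
side [561, 168, 114] 288 188 [ 26  34 165]
side [501, 165, 114] 265 195 [ 23  34 172]
side [470, 150, 15] 258 228 [45  7 75]
side [561, -135, 21] 331 304 [ 22  33 147]
side [561, -185, 21] 339 322 [ 24  36 171]
side [561, -159, 51] 335 305 [ 21  36 168]
```

```bash
sed -i 's/seed_world,z,half=70,show=None/seed_world,z,half=70,show=None,V=135,S0=0/; s/hsv\[...,2\]>135/hsv[...,2]>V)\&(hsv[...,1]>S0/' h.py
python3 - <<'E'
from h import *
im=get_image("top")
for V,S in((165,16),(172,18),(150,20)): print("pump",rect(im,[521,193,114],114,40,None,V,S),"cover",rect(im,[561,-159,21],21,40,None,V,S))
o=get_obs(); from scipy.spatial.transform import Rotation as R
print(R.from_rotvec(o["orientation"]).as_matrix().round(3))
E
```

```text
pump [548.5 170.2  50.7  40.4   3. ] cover [ 566.3 -177.2   70.5   48.     1.7]
pump [488.7 171.4  42.2  39.9   3. ] cover [ 566.3 -177.2   70.4   47.3    2.7]
pump [521.2 170.7  45.6 108.8  89.6] cover [ 561.2 -161.   109.9   80.2    2.6]
[[ 0.402  0.916 -0.   ]
 [ 0.916 -0.402  0.   ]
 [-0.    -0.    -1.   ]]
```

```bash
cat >> h.py <<'E'
from scipy.optimize import differential_evolution
from scipy.ndimage import map_coordinates
def rectpts(w,h,z,cx=0):
    t=np.linspace(-.44,.44,60); o=np.full(60,.5)
    return np.vstack([np.c_[t*w+cx,o*h,0*t+z],np.c_[t*w+cx,-o*h,0*t+z],np.c_[o*w+cx,t*h,0*t+z],np.c_[-o*w+cx,t*h,0*t+z]])
def edgefit(ims,pts,x0,rng=(12,12,.15)):
    G=[]
    for im in ims:
        g=cv2.GaussianBlur(cv2.cvtColor(im["color"],cv2.COLOR_RGB2GRAY).astype(np.float32),(0,0),1.0)
        G.append(np.hypot(cv2.Sobel(g,5,1,0),cv2.Sobel(g,5,0,1)))
    def f(v):
        c,s=np.cos(v[2]),np.sin(v[2]); P=pts.copy(); P[:,0]=v[0]+c*pts[:,0]-s*pts[:,1]; P[:,1]=v[1]+s*pts[:,0]+c*pts[:,1]
        return -sum(np.minimum(map_coordinates(g,project(im,P)[:,::-1].T,order=1),120).mean() for im,g in zip(ims,G))
    r=differential_evolution(f,[(a-d,a+d) for a,d in zip(x0,rng)],seed=1,maxiter=80,popsize=15); return np.round([*r.x[:2],np.degrees(r.x[2]),r.fun],2)
E
python3 - <<'E'
from h import *
a=np.linspace(0,2*np.pi,120)
pump=np.vstack([rectpts(110,80,114),np.c_[28*np.cos(a),28*np.sin(a),0*a+114]])
cov=np.vstack([rectpts(110,80,21),rectpts(76,28,51)])
t,s=get_image("top"),get_image("side")
for k in([t],[s],[t,s]):
    print("pump",edgefit(k,pump,[521,191,-.06]),"cover",edgefit(k,cov,[561,-160,.01]))
E
```

```text
pump [ 521.28  189.83   -3.41 -108.31] cover [ 561.51 -162.25    1.18  -83.66]
pump [ 526.84  188.69   -2.34 -114.83] cover [ 558.71 -161.26    2.77  -93.98]
pump [ 523.04  189.13   -4.98 -219.44] cover [ 558.2  -161.87    1.76 -175.46]
```

Call:
move_arm:
  motion:
    - [15.4,-36.7,0,0,0,0.022,87.8]
    - [30.8,-73.4,0,0,0,0.044,87.8]
    - [46.2,-110,0,0,0,0.066,87.8]
    - [61.6,-146.6,0,0,0,0.088,87.8]
    - [77,-183.3,0,0,0,0.11,87.8]

```text
t: 1.82
ee_pos: [328.6, 387.3, 222.7]
orientation: [2.53, 1.862, 0.001]
ft_force: [0.5, -0.5, -0.3]
width: 88.1
```

Call:
move_arm:
  motion:
    - [15.4,-36.7,0,0,0,0.022,87.8]
    - [30.8,-73.4,0,0,0,0.044,87.8]
    - [46.2,-110,0,0,0,0.066,87.8]
    - [61.6,-146.6,0,0,0,0.088,87.8]
    - [77,-183.3,0,0,0,0.11,87.8]

```text
t: 2.23
ee_pos: [405.7, 203.9, 223.0]
orientation: [2.424, 1.998, 0.001]
ft_force: [0.9, -0.4, -0.3]
width: 87.9
```

Call:
move_arm:
  motion:
    - [15.4,-36.7,0,0,0,0.022,87.8]
    - [30.8,-73.4,0,0,0,0.044,87.8]
    - [46.2,-110,0,0,0,0.066,87.8]
    - [61.6,-146.6,0,0,0,0.088,87.8]
    - [77,-183.3,0,0,0,0.11,87.8]

```text
t: 2.65
ee_pos: [482.8, 20.4, 223.0]
orientation: [2.311, 2.127, 0.001]
ft_force: [1.1, 0.3, 0.3]
width: 88.0
```

Call:
move_arm:
  motion:
    - [15.4,-36.7,0,0,0,0.022,87.8]
    - [30.8,-73.4,0,0,0,0.044,87.8]
    - [46.2,-110,0,0,0,0.066,87.8]
    - [61.6,-146.6,0,0,0,0.088,87.8]
    - [77,-183.3,0,0,0,0.11,87.8]

```text
t: 3.07
ee_pos: [559.7, -163.1, 222.8]
orientation: [2.191, 2.251, 0.0]
ft_force: [0.6, 1.4, -0.2]
width: 87.5
```

Call:
move_arm:
  motion:
    - [0,1,-40,0,0,0,87.8]
    - [0,1,-80,0,0,0,87.8]
    - [0,1,-120,0,0,0,87.8]
    - [0,1,-155,0,0,0,87.8]
    - [0,1,-155,0,0,0,87.8]

```text
t: 3.48
ee_pos: [554.5, -158.7, 61.3]
orientation: [-2.185, -2.243, 0.008]
ft_force: [-1.6, 0.6, -0.7]
width: 87.4
```

Run:
```python
from h import *
o=get_obs(); print(o["ee_pos"],o["orientation"])
s=get_image("side"); c=cv2.resize(s["color"][250:370,270:430,::-1],(800,600),interpolation=cv2.INTER_CUBIC); cv2.imwrite("pics/s1.png",c)
```

```text
[ 554.5369775  -158.71188113   61.27564583] [-2.18548342 -2.24258019  0.00811895]
```

View pics/s1.png

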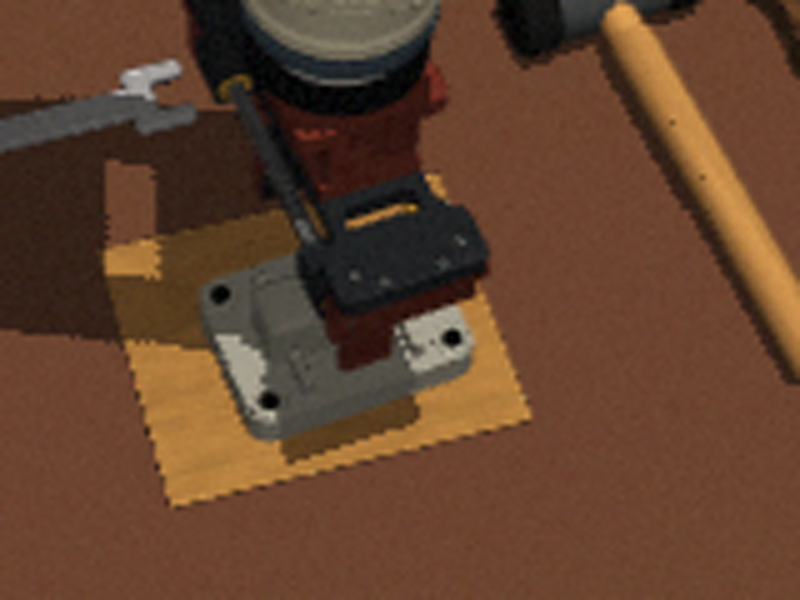

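The side view shows the gripper straddling the boss near its middle, with its jaws square to the boss at about (370,300) in the crop. I'll let it settle before going down.

Call:
move_arm:
  motion:
    - [0,0,0,0,0,0,87.8]
    - [0,0,0,0,0,0,87.8]
    - [0,0,0,0,0,0,87.8]

```text
t: 3.78
ee_pos: [561.2, -160.4, 70.4]
orientation: [2.189, 2.248, 0.003]
ft_force: [0.7, 1.0, 0.5]
width: 87.8
```

Call:
move_arm:
  motion:
    - [0.5,-1,-10,0,0,0,87.8]
    - [0.5,-1,-20,0,0,0,87.8]
    - [0.5,-1,-30,0,0,0,87.8]
    - [0.5,-1,-38,0,0,0,87.8]
    - [0.5,-1,-42.5,0,0,0,87.8]

```text
t: 4.2
ee_pos: [558.8, -160.7, 23.5]
orientation: [-2.191, -2.249, 0.002]
ft_force: [0.8, 0.5, 0.2]
width: 87.6
```

Call:
move_arm:
  motion:
    - [0,0,0,0,0,0,87.8]
    - [0,0,0,0,0,0,87.8]
    - [0,0,0,0,0,0,87.8]
    - [0,0,0,0,0,0,87.8]
    - [0,0,0,0,0,0,87.8]

```text
t: 4.62
ee_pos: [560.1, -161.1, 25.6]
orientation: [2.192, 2.25, 0.001]
ft_force: [-0.5, -1.0, -0.1]
width: 87.7
```

Settled at z ≈ 25, clear of the plate. Closing.

Call:
move_arm:
  motion:
    - [0,0,0,0,0,0,60]
    - [0,0,0,0,0,0,40]
    - [0,0,0,0,0,0,32]
    - [0,0,0,0,0,0,24]
    - [0,0,0,0,0,0,20]

```text
t: 5.03
ee_pos: [559.8, -160.9, 25.2]
orientation: [2.192, 2.25, 0.0]
ft_force: [0.0, 0.6, -0.6]
width: 58.0
```

Call:
move_arm:
  motion:
    - [0,0,0,0,0,0,10]
    - [0,0,0,0,0,0,10]
    - [0,0,0,0,0,0,10]
    - [0,0,0,0,0,0,10]
    - [0,0,0,0,0,0,10]

```text
t: 5.45
ee_pos: [559.8, -161.0, 25.2]
orientation: [2.192, 2.25, -0.0]
ft_force: [-0.1, -1.3, -0.7]
width: 27.8
```

Call:
move_arm:
  motion:
    - [0,0,4,0,0,0,10]
    - [0,0,10,0,0,0,10]
    - [0,0,20,0,0,0,10]
    - [0,0,32,0,0,0,10]
    - [0,0,45,0,0,0,10]

```text
t: 5.87
ee_pos: [559.6, -160.9, 71.3]
orientation: [-2.192, -2.25, 0.0]
ft_force: [-0.2, -0.6, -4.4]
width: 28.0
```

Call:
move_arm:
  motion:
    - [0,0,20,0,0,0,10]
    - [0,0,45,0,0,0,10]
    - [0,0,72,0,0,0,10]
    - [0,0,98,0,0,0,10]
    - [0,0,115,0,0,0,10]

```text
t: 6.28
ee_pos: [560.7, -161.3, 189.4]
orientation: [2.19, 2.248, 0.003]
ft_force: [0.4, -0.7, -3.2]
width: 27.5
```

Call:
move_arm:
  motion:
    - [0,0,4,0,0,0,10]
    - [0,0,4,0,0,0,10]
    - [0,0,4,0,0,0,10]
    - [0,0,4,0,0,0,10]
    - [0,0,4,0,0,0,10]

```text
t: 6.7
ee_pos: [558.8, -160.7, 187.7]
orientation: [-2.191, -2.249, 0.002]
ft_force: [-0.2, -0.1, -4.5]
width: 27.7
```

Run:
```python
from h import *
o=get_obs(); print(o["ee_pos"],o["ft_force"],o["moment"],o["width"])
t,s=get_image("top"),get_image("side"); save(t,"t2.png");save(s,"s2.png")
p=o["ee_pos"]
zb=p[2]-22.2
for k in([t],[s]): print(edgefit(k,rectpts(110,80,zb+18),[p[0],p[1],.01]))
c,r=project(s,[p[0],p[1],zb+30])[0].astype(int); a=cv2.resize(s["color"][r-60:r+60,c-80:c+80,::-1],(400,300),interpolation=2)
c,r=project(t,[p[0],p[1],zb+30])[0].astype(int); b=cv2.resize(t["color"][r-60:r+60,c-80:c+80,::-1],(400,300),interpolation=2)
cv2.imwrite("pics/c2.png",np.hstack([a,b]))
```

```text
[ 558.84262909 -160.65736494  187.72876411] [-0.15525882 -0.13214153 -4.52298847] [-0.00986762 -0.00443178 -0.00215528] 27.656398987053738
[ 547.36 -149.4    -4.85  -66.35]
[ 563.35 -158.71    1.16  -66.49]
```

View pics/c2.png

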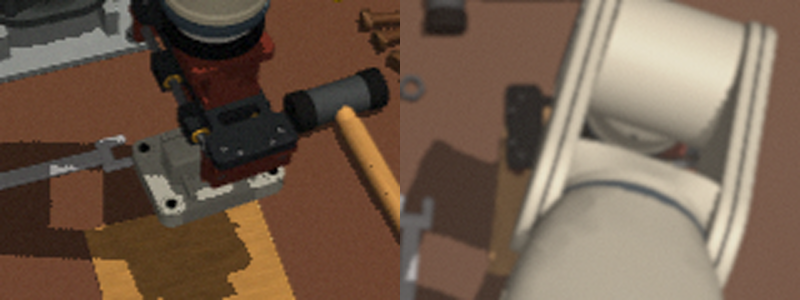

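Call:
move_arm:
  motion:
    - [-1,8,0,0,0,-0.006,10]
    - [-3,27,0,0,0,-0.012,10]
    - [-6,55,0,0,0,-0.018,10]
    - [-9,84,0,0,0,-0.024,10]
    - [-13,117,0,0,0,-0.03,10]

```text
t: 7.22
ee_pos: [546.4, -42.9, 188.8]
orientation: [-2.228, -2.215, 0.0]
ft_force: [0.6, -0.2, -4.2]
width: 27.6
```

Call:
move_arm:
  motion:
    - [-3,30,0,0,0,-0.006,10]
    - [-6,60,0,0,0,-0.012,10]
    - [-10,90,0,0,0,-0.018,10]
    - [-13,120,0,0,0,-0.024,10]
    - [-16,145,0,0,0,-0.03,10]

```text
t: 7.63
ee_pos: [529.9, 103.4, 188.9]
orientation: [-2.258, -2.183, 0.0]
ft_force: [-0.4, 0.2, -3.4]
width: 27.8
```

Call:
move_arm:
  motion:
    - [-2,24,0,0,0,-0.007,10]
    - [-5,46,0,0,0,-0.013,10]
    - [-7,66,0,0,0,-0.02,10]
    - [-8.7,80,0,0,0,-0.027,10]
    - [-9.7,88.8,0,0,0,-0.031,10]

```text
t: 8.05
ee_pos: [520.3, 191.8, 188.9]
orientation: [-2.291, -2.149, 0.0]
ft_force: [0.4, 0.5, -3.6]
width: 27.9
```

Call:
move_arm:
  motion:
    - [0,0,0,0,0,0,10]
    - [0,0,0,0,0,0,10]
    - [0,0,0,0,0,0,10]
    - [0,0,0,0,0,0,10]
    - [0,0,0,0,0,0,10]

```text
t: 8.47
ee_pos: [521.2, 189.0, 189.2]
orientation: [2.293, 2.147, -0.0]
ft_force: [0.9, -0.1, -4.3]
width: 27.5
```

Call:
move_arm:
  motion:
    - [0,0,0,0,0,0,10]
    - [0,0,0,0,0,0,10]
    - [0,0,0,0,0,0,10]
    - [0,0,0,0,0,0,10]
    - [0,0,0,0,0,0,10]

```text
t: 8.88
ee_pos: [521.1, 189.8, 189.2]
orientation: [2.292, 2.148, -0.0]
ft_force: [0.4, 0.4, -3.7]
width: 27.6
```

Run:
```python
from h import *
o=get_obs(); print(o["ee_pos"],o["ft_force"],o["moment"],o["width"])
s=get_image("side"); save(s,"s3.png")
p=o["ee_pos"]; zb=p[2]-22.2
print(edgefit([s],rectpts(110,80,zb+18),[p[0],p[1],-.06]))
print([(np.round(m["location"]),round(m["p"],2)) for l in ("pump_seat","cover","cover_boss") for m in mark_of(s,l)[:2]], project(s,[[p[0],p[1],zb],[p[0],p[1],zb+48]]))
c,r=project(s,[p[0],p[1],zb])[0].astype(int); cv2.imwrite("pics/c3.png",cv2.resize(s["color"][r-60:r+60,c-80:c+80,::-1],(800,600),interpolation=2))
```

```text
[521.07538791 189.7668258  189.18629296] [ 0.37123402  0.44424118 -3.69564358] [0.00851439 0.00826239 0.03921475] 27.57892114151698
[526.57 189.75  -3.5  -81.22]
[(array([170., 272.]), 0.6), (array([152., 271.]), 0.67)] [[269.28763893 171.06167123]
 [268.074657   156.44018504]]
```

View pics/c3.png

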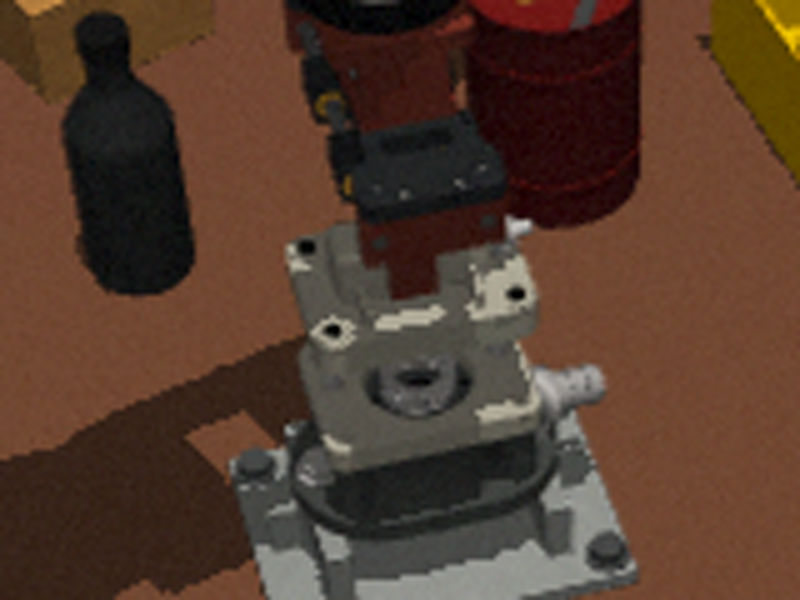

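The cover is held square over the pump, with its plug above the hose tail. In the side camera its fit (526.6, 189.8, −3.5°) agrees with the pump's (526.8, 188.7). Going down to just above the dowels.

Call:
move_arm:
  motion:
    - [0,0,-6,0,0,0,10]
    - [0,0,-14,0,0,0,10]
    - [0,0,-23,0,0,0,10]
    - [0,0,-31,0,0,0,10]
    - [0,0,-36,0,0,0,10]

```text
t: 9.5
ee_pos: [520.2, 189.6, 151.4]
orientation: [-2.292, -2.148, 0.003]
ft_force: [-0.1, -0.6, -4.5]
width: 27.6
```

Call:
move_arm:
  motion:
    - [0,0,0,0,0,0,10]
    - [0,0,0,0,0,0,10]
    - [0,0,0,0,0,0,10]
    - [0,0,0,0,0,0,10]
    - [0,0,0,0,0,0,10]

```text
t: 9.92
ee_pos: [521.4, 189.9, 153.6]
orientation: [2.292, 2.148, 0.001]
ft_force: [-0.7, 0.7, -4.0]
width: 28.0
```

Call:
move_arm:
  motion:
    - [0,0,-1,0,0,0,10]
    - [0,0,-2,0,0,0,10]
    - [0,0,-3,0,0,0,10]
    - [0,0,-4,0,0,0,10]
    - [0,0,-4,0,0,0,10]

```text
t: 10.33
ee_pos: [520.9, 189.8, 148.9]
orientation: [-2.292, -2.148, 0.001]
ft_force: [-0.2, 0.7, -4.4]
width: 28.4
```

Call:
move_arm:
  motion:
    - [0,0,-0.7,0,0,0,10]
    - [0,0,-1.4,0,0,0,10]
    - [0,0,-2,0,0,0,10]
    - [0,0,-2,0,0,0,10]
    - [0,0,-2,0,0,0,10]

```text
t: 10.75
ee_pos: [521.1, 189.8, 147.1]
orientation: [-2.292, -2.148, 0.0]
ft_force: [0.4, -0.1, -4.1]
width: 27.8
```

Run:
```python
from h import *
o=get_obs(); print(o["ee_pos"],o["ft_force"],o["moment"],o["width"])
```

```text
[521.05785642 189.83487907 147.12637595] [ 0.41811884 -0.08169644 -4.11382536] [ 0.00500289 -0.02107946  0.00388267] 27.757191829810477
```

Call:
move_arm:
  motion:
    - [0,0,-0.5,0,0,0,10]
    - [0,0,-1,0,0,0,10]
    - [0,0,-1.5,0,0,0,10]
    - [0,0,-2,0,0,0,10]
    - [0,0,-2,0,0,0,10]

```text
t: 11.17
ee_pos: [521.0, 189.8, 145.0]
orientation: [-2.292, -2.148, 0.0]
ft_force: [0.0, 0.0, -3.9]
width: 27.9
```

Run:
```python
from h import *
o=get_obs(); print(o["ee_pos"],o["ft_force"],o["moment"],o["width"])
```

```text
[520.99586427 189.79943725 145.04266335] [ 0.00515911  0.04588407 -3.86784612] [ 0.01708328 -0.01329702  0.04898669] 27.88682772384799
```

Call:
move_arm:
  motion:
    - [0,0,-0.4,0,0,0,10]
    - [0,0,-0.8,0,0,0,10]
    - [0,0,-1.2,0,0,0,10]
    - [0,0,-1.6,0,0,0,10]
    - [0,0,-2,0,0,0,10]

```text
t: 11.58
ee_pos: [521.1, 189.8, 143.7]
orientation: [2.292, 2.148, -0.0]
ft_force: [-2.1, -2.2, 4.3]
width: 27.7
```

Run:
```python
from h import *
o=get_obs(); print(o["ee_pos"],o["ft_force"],o["moment"],o["width"])
```

```text
[521.06234667 189.77092366 143.689646  ] [-2.05202192 -2.18101488  4.34881173] [-0.34490523  0.57651739  0.06533461] 27.67470077506247
```

Call:
move_arm:
  motion:
    - [-0.3,-0.3,0,0,0,0,10]
    - [-0.6,-0.6,0,0,0,0,10]
    - [-0.6,-0.6,0,0,0,0,10]
    - [-0.6,-0.6,0,0,0,0,10]

```text
t: 11.92
ee_pos: [521.0, 189.7, 143.6]
orientation: [2.292, 2.148, 0.002]
ft_force: [-1.7, 1.8, 4.3]
width: 27.7
```

Run:
```python
from h import *
o=get_obs(); print(o["ee_pos"],o["ft_force"],o["moment"],o["width"])
```

```text
[521.00952084 189.69022269 143.59027192] [-1.72213122  1.8094019   4.28774536] [0.41814391 0.31553593 0.01515626] 27.67686465228775
```

Call:
move_arm:
  motion:
    - [0,0,-0.6,0,0,0,10]
    - [0,0,-1.2,0,0,0,10]
    - [0,0,-1.8,0,0,0,10]
    - [0,0,-2.4,0,0,0,10]
    - [0,0,-3,0,0,0,10]

```text
t: 12.33
ee_pos: [521.0, 189.7, 140.7]
orientation: [2.292, 2.148, 0.002]
ft_force: [-2.6, 2.5, 8.9]
width: 27.9
```

Run:
```python
from h import *
o=get_obs(); print(o["ee_pos"],o["ft_force"],o["moment"],o["width"])
```

```text
[521.01833524 189.67657695 140.71586911] [-2.5540002   2.47801456  8.85883599] [0.32485321 0.46629002 0.12994925] 27.893204879367172
```

Call:
move_arm:
  motion:
    - [-0.4,0.4,0,0,0,0,10]
    - [-0.4,0.4,-0.5,0,0,0,10]
    - [-0.4,0.4,-1,0,0,0,10]
    - [-0.4,0.4,-1.5,0,0,0,10]
    - [-0.4,0.4,-2,0,0,0,10]

```text
t: 12.75
ee_pos: [521.0, 189.7, 139.0]
orientation: [2.291, 2.148, 0.002]
ft_force: [-1.5, -1.1, 11.0]
width: 28.0
```

Run:
```python
from h import *
o=get_obs(); print(o["ee_pos"],o["ft_force"],o["moment"],o["width"])
```

```text
[521.02428904 189.70275694 139.04111108] [-1.45125922 -1.09903117 10.99198567] [-0.08175369  0.40419182  0.16736139] 28.01002384227121
```

Call:
move_arm:
  motion:
    - [-0.2,-0.1,-0.5,0,0,0,10]
    - [-0.2,-0.1,-1,0,0,0,10]
    - [-0.2,-0.1,-1.5,0,0,0,10]
    - [-0.2,-0.1,-2,0,0,0,10]
    - [-0.2,-0.1,-2,0,0,0,10]

```text
t: 13.17
ee_pos: [521.0, 189.7, 137.3]
orientation: [2.291, 2.148, 0.003]
ft_force: [-2.0, -0.0, 11.1]
width: 27.5
```

Run:
```python
from h import *
o=get_obs(); print(o["ee_pos"],o["ft_force"],o["moment"],o["width"])
```

```text
[521.01352589 189.68652302 137.28897029] [-1.99908754e+00 -9.36006661e-03  1.11211566e+01] [-0.07546239  0.40612576  0.18221599] 27.51693266146206
```

Call:
move_arm:
  motion:
    - [0,0,-0.4,0,0,0,10]
    - [0,0,-0.8,0,0,0,10]
    - [0,0,-1.2,0,0,0,10]
    - [0,0,-1.2,0,0,0,10]

```text
t: 13.5
ee_pos: [521.0, 189.7, 136.2]
orientation: [2.291, 2.148, 0.003]
ft_force: [-2.0, -0.5, 12.7]
width: 27.7
```

Run:
```python
from h import *
o=get_obs(); print(o["ee_pos"],o["ft_force"],o["moment"],o["width"])
```

```text
[521.01314555 189.71240133 136.22153456] [-1.95766774 -0.5440376  12.74877382] [-0.09938625  0.49376782  0.19138498] 27.650736657425917
```

Call:
move_arm:
  motion:
    - [0,0,-0.3,0,0,0,10]
    - [0,0,-0.6,0,0,0,10]
    - [0,0,-0.6,0,0,0,10]
    - [0,0,-0.6,0,0,0,10]

```text
t: 13.83
ee_pos: [521.0, 189.7, 136.1]
orientation: [2.291, 2.148, 0.003]
ft_force: [-3.2, -0.9, 17.4]
width: 27.5
```

Run:
```python
from h import *
o=get_obs(); print(o["ee_pos"],o["ft_force"],o["moment"],o["width"])
```

```text
[521.03732689 189.73817552 136.11234248] [-3.16870596 -0.9296825  17.43276222] [-0.23458237  0.81573004  0.16632765] 27.547775489951096
```

Call:
move_arm:
  motion:
    - [-0.2,0,-0.2,0,0,0,10]
    - [-0.3,0,-0.4,0,0,0,10]
    - [-0.3,0,-0.6,0,0,0,10]
    - [-0.3,0,-0.6,0,0,0,10]
    - [-0.3,0,-0.6,0,0,0,10]

```text
t: 14.25
ee_pos: [521.0, 189.7, 136.1]
orientation: [2.29, 2.147, 0.004]
ft_force: [-3.9, -1.4, 23.3]
width: 27.8
```

Run:
```python
from h import *
from scipy.spatial.transform import Rotation as R
o=get_obs(); print(o["ee_pos"],o["ft_force"],o["moment"],o["width"],R.from_rotvec(o["orientation"]).as_matrix()[:,2].round(4))
s=get_image("side"); p=o["ee_pos"]
for z in(132,136,140): print(z,edgefit([s],rectpts(110,80,z),[525,189,-.06],(8,8,.08)))
c,r=project(s,[p[0],p[1],114])[0].astype(int); cv2.imwrite("pics/c4.png",cv2.resize(s["color"][r-45:r+45,c-60:c+60,::-1],(800,600),interpolation=2))
```

```text
[521.04286673 189.7111493  136.10937729] [-3.92833155 -1.43932709 23.29514152] [-0.41494585  0.94318115  0.12707561] 27.82911173508479 [ 3.3e-03  5.0e-04 -1.0e+00]
132 [525.9  190.34  -2.31 -91.79]
136 [525.33 186.62  -2.7  -91.85]
140 [523.89 182.95  -2.46 -91.9 ]
```

View pics/c4.png

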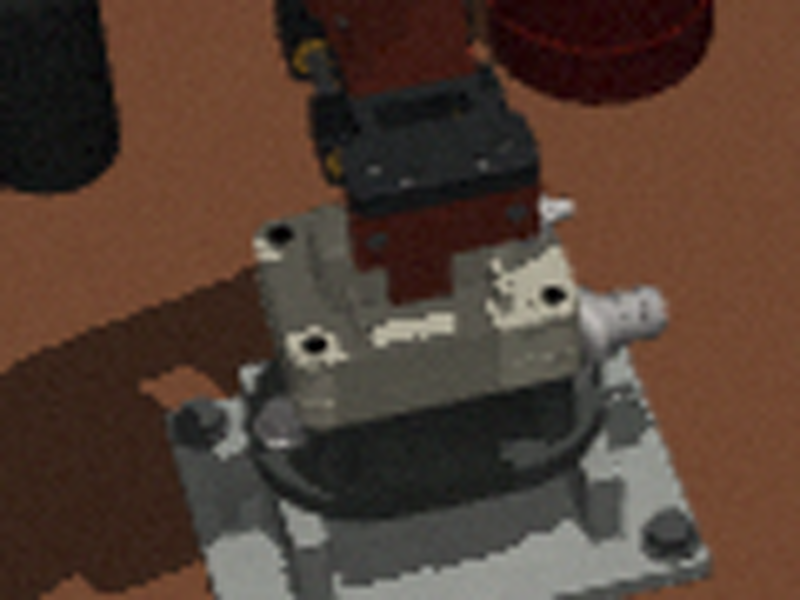

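The cover sits on the joint face with no gap visible along the seam at about y=400 in the crop, its edges in line with the pump and its plug over the hose tail. TCP z stayed at 136.1 while the force rose from 17 to 23 N, so it is against a hard stop. I'll hold briefly to check that it's steady, then hand in.

Call:
move_arm:
  motion:
    - [0,0,0,0,0.002,0,10]
    - [0,0,0,0,0.002,0,10]
    - [0,0,0,0,0.002,0,10]
    - [0,0,0,0,0.002,0,10]
    - [0,0,0,0,0.002,0,10]

```text
t: 14.72
ee_pos: [521.0, 189.7, 136.1]
orientation: [2.291, 2.148, 0.002]
ft_force: [-3.9, -2.3, 22.6]
width: 27.9
```

Run:
```python
from h import *
o=get_obs(); print(o["t"],o["ee_pos"],o["ft_force"],o["moment"],o["width"],o["qvel"].round(4))
if 20<o["ft_force"][2]<30 and abs(o["ee_pos"][2]-136.1)<.2: print("closing",close_job())
```

```text
14.7167 [521.00351703 189.71437328 136.088385  ] [-3.92832706 -2.31952005 22.64740606] [-0.37182526  0.86712982  0.13451884] 27.924417904007928 [-0.0006  0.0015  0.002   0.0008 -0.0001 -0.0007]
the job is handed in; nothing more can be done
closing None
```

The cover is down flush on the pump's joint face, and I handed the job in at 14.7 s with the arm still gripping it and pressing it down. I picked it up by the boss and placed it with the relief-plug end over the hose tail. It went onto both dowels at the first try, so only nudges of under 1 mm were needed. I then pressed it down against the spring in small steps.

**Last checks**
- **Seating:** the tool stopped at z = 136.1 mm; flush works out at about 136.2 mm. It stayed there while the upward force on the tool rose from 17 to 23 N, so the cover is on a hard stop.
- **At hand-in:** the force was steady at 22.6 N, the grip was 27.9 mm wide on the 28 mm boss, and the arm was still.
- **Picture:** the last side view shows no gap, the edges in line and the plug above the hose tail.

**What didn't agree fully**
- A side force of about 4.5 N remained on the tool.
- The tool leaned about 3 mrad under load, and I turned it back by 2 mrad.
- The side camera's positions were about 5 mm off the top camera's along x. I relied on the two parts agreeing within the side picture, and on the feel of the contact.
- The top camera could not check the fit because the arm blocked its view.

The tools and other parts on the bench were not touched.

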